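# Dump the vial tipper and lock it again

### The job

Empty the tip bucket on the bench: pull its lock knob straight out until it clicks and stays out, so that the loaded bucket trips and dumps both vials into the pan beside it. Then swing the empty bucket back upright by pushing its counterweight over, and push the knob fully home so that the bucket is locked. Leave the vials in the pan and do not knock the bottle, the petri dish or the timer about.

Things in the scene. Friction and masses are not known exactly. Their poses are not given: they have to be found in the camera images.
- stand: fixed aluminium stand: two upright end plates (stand x -0.054..-0.046 and 0.046..0.054, y -0.08..0.03, 155 mm high) with the tip bucket between. Origin on the worktop under the middle of the bucket pivot; turned only about the vertical. Own +x points away from the robot, +y left to the steel pan. Pivot axis along x at z 0.13
- lock_knob (a joint): travel of the lock knob, m: 0 = fully home (locked), 0.030 = fully out. It slides along the stand's -x, toward the robot. A detent snaps it to the nearer end once past 0.015; about 6 N either way. Its bolt lies above a ledge on the bucket and frees the bucket only beyond 0.026; it can go home only while the bucket is upright
- knob_face (a point): centre of the front face of the black mushroom knob, moves with it; at rest at (-0.126, -0.050, 0.1365) in the stand's frame, same axes. Head 44 mm in diameter (34 mm at its bevelled back), 22 mm thick; behind it (+x) a bare 12 mm shaft, free for 38 mm up to a 28 mm boss when home: fingers fit down behind the head, one each side of the shaft. Free space all round
- bucket (a joint): tilt of the bucket, rad: 0 = upright stop, 1.31 = fully tipped toward the pan. Sheet steel, 84 mm long, floor 66 mm wide. Loaded and unlocked it tips by itself in about 1 to 2 s; empty it is bistable: beyond about 0.15 it falls to the tipped side and stays, below that it settles upright
- weight_mid (a point): middle of the counterweight: dark steel cylinder, 30 mm diameter, 36 mm long along stand x, on an 80 mm arm on the pivot, behind the rear plate (stand x 0.056..0.092). Bucket upright: at stand y -0.051, z 0.191; tipped: y +0.046, z 0.195; between, over the top at z 0.210. Push it across toward -y from its +y side, under 3 N, fingers from above
- pan_floor (a point): middle of the inner floor of the open steel pan left of the bucket, inside 144 mm (stand x) by 174 mm (stand y), 30 mm deep; axes as the stand's
- vial_a_mid (a point): middle of a sample vial with yellow cap, 29 mm in diameter, 61 mm long, about 50 g, lying in the bucket at the start
- vial_b_mid (a point): middle of the second such vial, beside the first, nearer the pan
- media_bottle: bystander: clear bottle, 70 mm in diameter, 144 mm high, right of the stand; origin at the centre of its underside
- petri_dish: bystander: petri dish, 90 mm in diameter, 15 mm high, right of the knob; origin at the centre of its underside
- timer: bystander: lab timer 58 x 70 x 18 mm in front of the pan; origin at the centre of its underside
There are look-alikes about, which are no part of the job. What is shaped like the part that bears vial_a_mid but black is not meant.

How it is judged (in metres and radians):
On the way, in this order (a step that is already met when the one before it is completed fails the run):
1. the lock knob is pulled out to its detent (value of joint lock_knob above 0.022 m), for 0.02 s.
2. with the knob out, the bucket has tipped fully and both vials lie in the pan (value of joint lock_knob above 0.022 m and value of joint bucket above 1.2 rad and x of vial_a_mid in the frame of pan_floor between -0.072 and 0.072 m and y of vial_a_mid in the frame of pan_floor between -0.087 and 0.087 m and z of each of vial_a_mid, vial_b_mid in the frame of pan_floor below 0.05 m and x of vial_b_mid in the frame of pan_floor between -0.072 and 0.072 m and y of vial_b_mid in the frame of pan_floor between -0.087 and 0.087 m), for 0.2 s.
3. the bucket is back upright with the knob still out (value of joint lock_knob above 0.022 m and value of joint bucket below 0.06 rad), for 0.2 s.
At the end, for the whole second after the job is handed in: The knob is home within 3 mm, the bucket is upright within 0.06 rad, both vials are inside the pan (value of joint lock_knob below 0.003 m and value of joint bucket below 0.06 rad and x of vial_a_mid in the frame of pan_floor between -0.072 and 0.072 m and y of vial_a_mid in the frame of pan_floor between -0.087 and 0.087 m and z of each of vial_a_mid, vial_b_mid in the frame of pan_floor below 0.05 m and x of vial_b_mid in the frame of pan_floor between -0.072 and 0.072 m and y of vial_b_mid in the frame of pan_floor between -0.087 and 0.087 m); the robot touches nothing.
It fails at once if the bottle is moved more than 30 mm or tipped (distance of media_bottle from where it was at the start of the episode above 0.03 m or angle between media_bottle's own z axis and vertical above 0.4 rad).
It fails at once if the petri dish is moved more than 30 mm (distance of petri_dish from where it was at the start of the episode above 0.03 m).
It fails at once if the timer is moved more than 30 mm (distance of timer from where it was at the start of the episode above 0.03 m).
It also fails if it takes over 51 s, if anything falls off the work surface, if the arm or the gripper's body presses on something with over 40 N, if the wrist force passes 120 N, or if a joint passes its speed limit or range.

### The arm

A 6-joint arm with a two-finger parallel gripper is mounted at the origin on a cart in front of the work surface, level with it; the furniture and walls round the work are solid. World frame = base frame: x ahead of the robot, y to its left, z up, the work surface at z = 0. Lengths are in m, angles in degrees, forces in N, time in s.
With the tool pointing down it reaches from about 0.375 to 0.925 m from the base axis. Payload 5.7 kg.
Tool frame: the origin (TCP) lies at the centre of the arm's flange, where the gripper is bolted on; the fingertips stand 173 mm ahead of it and the grasp point (between the pads) lies 155 mm ahead of it (arm.grip_point_offset is the distance from the TCP to the grasp point, in m); z points along the fingers, y is the direction in which the jaws open and shut (so a half turn about z gives the same grasp; the last joint's range is limited). The gripper opens to 85 mm and grips with 20 to 120 N. Pads are 22 mm wide; open, the fingers measure 114 mm over their backs; the gripper's body (76 mm by 85 mm) begins 54 mm behind the grasp point. The pads swing forward as they close: fully open they stand 13 mm farther back than shut.
Start: joints at [57.863, 20.558, 86.54, -0, 72.909, -6.595], TCP at [0.259, 0.541, 0.405] pointing down, gripper open.
Joint ranges: [-170.27, 170.27], [-57.76, 135], [12.27, 136.19], [-55.21, 235.2], [11.17, 155.16], [-170.74, 170.74]. Speed limits (degrees/s): [136.94, 136.94, 180, 180, 180, 180].

### API

Orientations are given as [roll, pitch, yaw] about the fixed x, y, z axes, in that order (R = Rz(yaw) Ry(pitch) Rx(roll)).
In Python, from cell import read_state, optics, arm gives the robot as it stands.
- The arm moves only by the shell command python3 -m crank 'ROWS' [OPENING]. ROWS is JSON, a list of rows, each an object of numbers: "tx", "ty", "tz": the shift along the tool's x, y, z in cm; "roll": the turn about the tool's z in degrees. In form: [{"tx": .., "ty": .., "tz": .., "roll": ..}, ...]. A call has 1 to 8 rows; each row shifts and turns the pose as measured when the row begins, along the tool's axes as they then stand; what a row does not reach is not made up. A row lasts 1/12 s, in which the tool goes at most 41.7 mm and 7.16 degrees, less where a joint would pass 70% of its speed; a pose out of reach is approached as far as the arm can. A call with a gripper value outside its range is refused whole. OPENING is the gripper's target within -1 to 1 (shut at 1, half-way at 0, fully open at -1), set as the call begins (- or left out, the last holds). The fingers move at their own pace and stop on an object; the grip force is fixed at half the most. Time passes only in rows, so rows that do not move let the fingers close. It gives the time, the measured TCP pose, the force and the opening at its end, in the units of the state.
- read_state(): the state, without advancing time (a new reading comes with each control period).
- optics.grab_frame(name): name is "scene" or "top" or "wrist"; returns the picture (420x560x3 uint8, red, green, blue); there is no depth.
- optics.get_calibration(name): a dict with "K" (3x3 intrinsics, pixels), "k1" (the pictures are not rectified: a ray, as slopes to the right and down, at radius r is drawn at 1 + k1 r^2 times it, then the intrinsics apply), "R" (3x3) and "t" (3): a world point X has camera coordinates R X + t. Camera axes: x right, y down, z forward; pixel columns grow to the right and rows downward; lengths in m; the calibration is good to about 2 mm. A picture is of the moment at which its call begins: read the wrist's pose just before it. get_calibration takes no time and is no camera call; for the wrist camera it gives the pose at the moment of the call.
- arm.job_done(): hands the job in, once; it reports no verdict.
The state is a dict: "clock": time; "joint_pos": joint angles; "qvel": joint speeds; "joint_efforts": joint torques, N m; "position": TCP position; "eef_rot": TCP orientation; "contact_force": force on the tool from outside, world axes, zero at the start; "moment": the same for the moment, N m; "grip_width": finger opening in m.
Only numpy, scipy, OpenCV 4.12 (cv2) and the standard library are available. Lean on these libraries where they do the work, as an engineer would, in place of code of your own. Each camera call takes 0.05 s, during which the arm holds its last target.

## Working session

There is one attempt and no reset: what is moved stays moved. The work goes in short steps, Python scripts to look and compute and a shell command to move; the robot and the scene stay as the last step left them, time stands still between calls to the robot, and variables do not carry over. Pictures are saved under pics/ and viewed, and the job is handed in when it is done.

```bash
ls; mkdir -p pics
python3 - <<'E'
from cell import read_state, optics, arm
import cv2
print(read_state()); print(arm.grip_point_offset)
for n in ("scene","top","wrist"):
    c=optics.get_calibration(n); print(n,c)
    cv2.imwrite(f"pics/{n}0.png",optics.grab_frame(n)[:,:,::-1])
E
```

```text
pics
{'clock': 0.0, 'joint_pos': array([ 5.78602535e+01,  2.05998930e+01,  8.65999449e+01,  1.41830111e-03,
        7.29096525e+01, -6.59435101e+00]), 'qvel': array([-0.04666996,  0.06336499,  0.03670315, -0.07874301, -0.01259649,
        0.11660566]), 'joint_efforts': array([-3.31192759e-04, -5.27608895e+01, -2.78626424e+01, -2.78037305e-04,
        1.31219279e-02, -1.97036013e-05]), 'position': array([0.25853726, 0.54103281, 0.40382658]), 'eef_rot': array([-1.79891390e+02, -1.39196894e-02,  1.54454173e+02]), 'contact_force': array([ 0.16134672,  0.88495263, -0.4517036 ]), 'moment': array([ 0.03469142, -0.01717854, -0.01211247]), 'grip_width': 0.08540135342801355}
0.1547
scene {'K': array([[396.49298282,   0.        , 282.67219585],
       [  0.        , 396.49298282, 209.15655992],
       [  0.        ,   0.        ,   1.        ]]), 'k1': -0.040449370791108, 'R': array([[ 0.7541933 , -0.65641019, -0.01783635],
       [-0.50226802, -0.55916634, -0.65959066],
       [ 0.42298854,  0.50641749, -0.75141335]]), 't': array([-0.46826826,  0.37850049,  0.70271968])}
top {'K': array([[416.61709279,   0.        , 278.65776689],
       [  0.        , 416.61709279, 200.69593735],
       [  0.        ,   0.        ,   1.        ]]), 'k1': -0.11695696417988305, 'R': array([[-0.01419919, -0.99989656,  0.00229132],
       [-0.99673087,  0.01397188, -0.0795761 ],
       [ 0.07953585, -0.00341375, -0.99682616]]), 't': array([-0.02092039,  0.62160962,  0.95503181])}
wrist {'K': array([[303.33760563,   0.        , 284.38626255],
       [  0.        , 303.33760563, 205.1779566 ],
       [  0.        ,   0.        ,   1.        ]]), 'k1': -0.03549911743773011, 'R': array([[ 0.43135457,  0.90217947, -0.00233074],
       [ 0.86594494, -0.41330233,  0.28163903],
       [ 0.25312565, -0.12350457, -0.9595176 ]]), 't': array([-0.59950779, -0.03612761,  0.37795309])}
```

View pics/scene0.png

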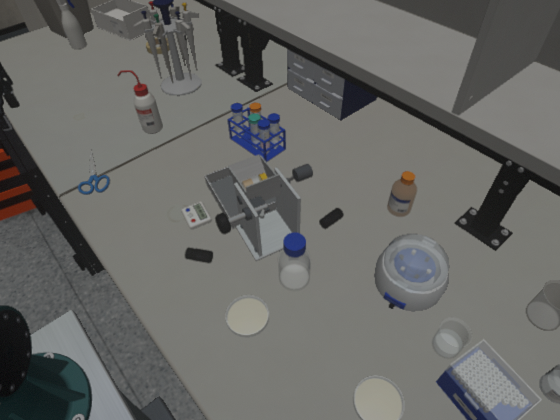

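View pics/top0.png

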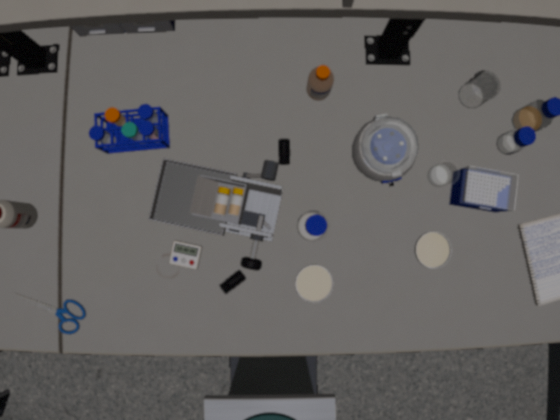

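View pics/wrist0.png

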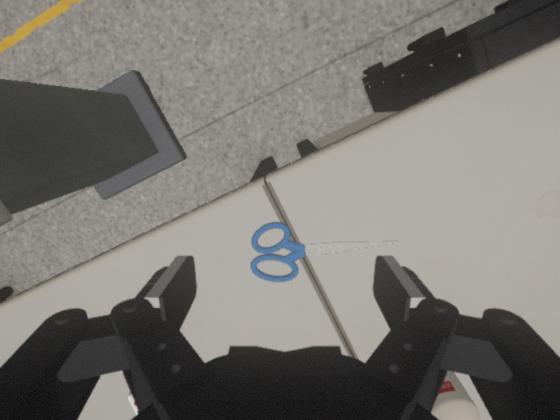

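Run:
```python
import cv2
a=cv2.imread("pics/top0.png")[130:310,130:350]; cv2.imwrite("pics/top0c.png",cv2.resize(a,None,fx=3.3,fy=3.3,interpolation=cv2.INTER_CUBIC))
a=cv2.imread("pics/scene0.png")[140:340,160:360]; cv2.imwrite("pics/scene0c.png",cv2.resize(a,None,fx=3,fy=3,interpolation=cv2.INTER_CUBIC))
```

```text
(no output)
```

View pics/top0c.png

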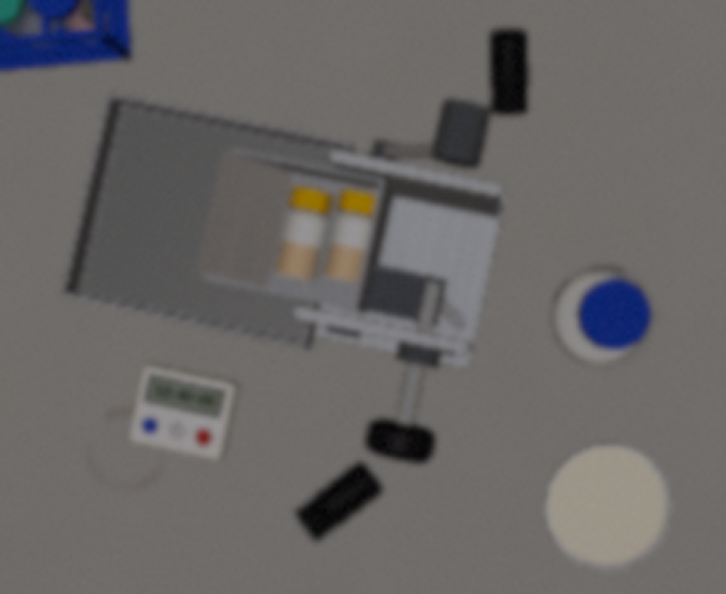

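View pics/scene0c.png

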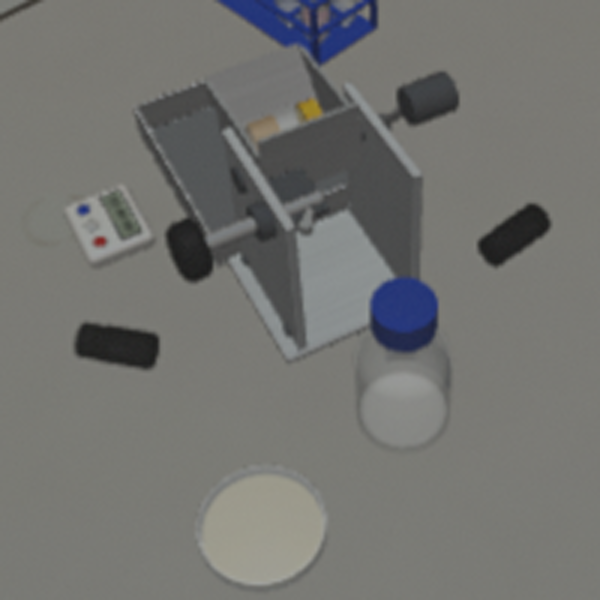

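```bash
cat > h.py <<'E'
import numpy as np, cv2
from scipy.optimize import least_squares
from cell import read_state, optics, arm
def ray(c,u,v):
    K=c["K"]; d=np.array([[[u,v]]],float)
    p=cv2.undistortPoints(d,K,np.array([c["k1"],0,0,0.]))[0,0]
    R=np.array(c["R"]);return -R.T@c["t"], R.T@np.array([p[0],p[1],1])
def plane(c,u,v,z):
    o,d=ray(c,u,v); return o+d*(z-o[2])/d[2]
def tri(obs):
    A=[];b=[]
    for c,u,v in obs:
        o,d=ray(c,u,v); d/=np.linalg.norm(d);P=np.eye(3)-np.outer(d,d);A.append(P);b.append(P@o)
    return np.linalg.lstsq(np.vstack(A),np.hstack(b),rcond=None)[0]
def proj(c,X):
    return cv2.projectPoints(np.array(X,float).reshape(-1,3),cv2.Rodrigues(np.array(c["R"]))[0],np.array(c["t"]),c["K"],np.array([c["k1"],0,0,0.]))[0][:,0]
E
python3 - <<'E'
from h import *
T=optics.get_calibration("top");S=optics.get_calibration("scene")
t=lambda x,y:(T,x/3.3+130,y/3.3+130)
s=lambda x,y:(S,x/3+160,y/3+140)
print("knob",tri([t(400,441),s(190,249)]));print("wt",tri([t(461,132),s(428,97)]))
obs=[((-.115,-.05,.1365),t(400,441)),((-.115,-.05,.1365),s(190,249)),((.074,-.051,.191),t(461,132)),((.074,-.051,.191),s(428,97)),
((.05,.03,.155),t(332,156)),((.05,-.08,.155),t(500,190)),((-.05,.03,.155),t(296,313)),
((.05,.03,.155),s(350,90)),((.05,-.08,.155),s(418,177)),((-.05,.03,.155),s(230,134)),((-.05,-.08,.155),s(294,226))]
def W(p,q):
    c,n=np.cos(p[2]),np.sin(p[2]);return np.array([p[0]+c*q[0]-n*q[1],p[1]+n*q[0]+c*q[1],q[2]])
f=lambda p:np.hstack([proj(o[0],W(p,q))[0]-o[1:] for q,o in obs])
r=least_squares(f,[.5,.1,-.2],loss="soft_l1");print(r.x,np.degrees(r.x[2]));print(f(r.x).reshape(-1,2).round(1))
p=r.x;np.save("stand.npy",p)
for n,q in dict(knobface=(-.126,-.05,.1365),boss=(-.066,-.05,.1365),wup=(.074,-.051,.191),wtip=(.074,.046,.195)).items(): print(n,W(p,q))
for n,a,z in (("bottlecap",t(615,313),.144),("dish",t(607,505),.015),("timer",t(183,412),.018),("bvial",t(340,500),.015)):print(n,plane(*a,z))
E
```

```text
knob [0.48417059 0.02828869 0.13766744]
wt [ 0.6690725  -0.01286447  0.19265642]
[ 0.60701496  0.05114838 -0.21703964] -12.435455430163108
[[ 1.  -0.6]
 [-0.4  0.8]
 [ 1.1  0.2]
 [-0.1  1.2]
 [-0.5 -0.9]
 [ 1.1 -0.5]
 [ 0.1 -0.7]
 [-1.6 -2.8]
 [ 0.1 -0.9]
 [-1.8 -2. ]
 [-1.1  0.5]]
knobface [0.47320404 0.02945422 0.1365    ]
boss [0.53179639 0.01653384 0.1365    ]
wup [ 0.66829654 -0.01459025  0.191     ]
wtip [0.68918449 0.08013405 0.195     ]
bottlecap [ 0.56078181 -0.10618243  0.144     ]
dish [ 0.42665194 -0.10992611  0.015     ]
timer [0.49661531 0.19216998 0.018     ]
bvial [0.43284603 0.08030341 0.015     ]
```

```bash
cat >> h.py <<'E'
from scipy.spatial.transform import Rotation as Ro
ST=np.load("stand.npy") if __import__("os").path.exists("stand.npy") else None
def togo(q,ztcp):
    """print tool-axis shift (cm) bringing TCP over stand point q=(x,y), TCP height ztcp, plus roll to align tool y with stand y"""
    s=read_state(); R=Ro.from_euler("xyz",s["eef_rot"],degrees=True).as_matrix()
    c,n=np.cos(ST[2]),np.sin(ST[2]); g=np.array([ST[0]+c*q[0]-n*q[1],ST[1]+n*q[0]+c*q[1],ztcp])
    d=R.T@(g-s["position"])*100
    loc=np.array([[c,n],[-n,c]])@(s["position"][:2]-ST[:2])
    print("t",round(s["clock"],2),"stand xy",loc.round(4),"z",s["position"][2].round(4),"go cm",d.round(2),"roll",round(s["eef_rot"][2]-(180+np.degrees(ST[2])),2),"F",s["contact_force"].round(1),"w",round(s["grip_width"],4),"rp",s["eef_rot"][:2].round(2))
E
python3 -m crank '[{"roll":-6.6},{"roll":-6.5},{"tx":-2.2,"ty":-2.8},{"tx":-2.2,"ty":-2.8},{"tx":-2.2,"ty":-2.8},{"tx":-2.2,"ty":-2.8},{"tx":-2.2,"ty":-2.8},{"tx":-2.2,"ty":-2.8}]' 0
python3 -c "
from h import *
togo((-.085,-.05),.40)"
```

```text
t 0.15 stand xy [-0.4458  0.4034] z 0.404 go cm [-45.42 -35.98   0.45] roll -13.11 F [ 0.3  0.3 -0.3] w 0.0854 rp [-1.7991e+02 -1.0000e-02]invalid input
```

```bash
python3 -m crank '[{"tx":0,"ty":0,"tz":0,"roll":-6.6},{"tx":0,"ty":0,"tz":0,"roll":-6.5}]' 0
python3 -c "
from h import *
togo((-.085,-.05),.40)"
```

```text
clock: 0.32
position: [0.2584, 0.5409, 0.4033]
eef_rot: [-179.8, -0.1, 167.8]
contact_force: [0.8, -0.3, 0.6]
grip_width: 0.0641
t 0.32 stand xy [-0.4459  0.4032] z 0.4033 go cm [-35.88 -45.48   0.42] roll 0.26 F [ 0.8 -0.3  0.6] w 0.0641 rp [-1.7984e+02 -6.0000e-02]
```

```bash
python3 -m crank '[{"tx":-2.2,"ty":-2.8,"tz":0,"roll":0},{"tx":-2.2,"ty":-2.8,"tz":0,"roll":0},{"tx":-2.2,"ty":-2.8,"tz":0,"roll":0},{"tx":-2.2,"ty":-2.8,"tz":0,"roll":0},{"tx":-2.2,"ty":-2.8,"tz":0,"roll":0},{"tx":-2.2,"ty":-2.8,"tz":0,"roll":0},{"tx":-2.2,"ty":-2.8,"tz":0,"roll":0},{"tx":-2.2,"ty":-2.8,"tz":0,"roll":0}]'
python3 -c "
from h import *
togo((-.085,-.05),.40)"
```

```text
clock: 0.98
position: [0.386, 0.2818, 0.4007]
eef_rot: [-179.9, -0.2, 168.9]
contact_force: [1.0, 0.7, -0.2]
grip_width: 0.0429
t 0.98 stand xy [-0.2655  0.1776] z 0.4007 go cm [-17.51 -23.17   0.03] roll 1.33 F [ 1.   0.7 -0.2] w 0.0429 rp [-179.94   -0.21]
```

```bash
python3 -m crank '[{"tx":-2.2,"ty":-2.9,"tz":0,"roll":0},{"tx":-2.2,"ty":-2.9,"tz":0,"roll":0},{"tx":-2.2,"ty":-2.9,"tz":0,"roll":1},{"tx":-2.2,"ty":-2.9,"tz":0,"roll":0},{"tx":-2.2,"ty":-2.9,"tz":0,"roll":0},{"tx":-2.2,"ty":-2.9,"tz":0,"roll":0},{"tx":-2.2,"ty":-2.9,"tz":0,"roll":0},{"tx":-2.2,"ty":-2.9,"tz":0,"roll":0}]'
python3 - <<'E'
from h import *
togo((-.085,-.05),.40)
c=optics.get_calibration("wrist");cv2.imwrite("pics/w1.png",optics.grab_frame("wrist")[:,:,::-1])
def W(q):
    k,n=np.cos(ST[2]),np.sin(ST[2]);return [ST[0]+k*q[0]-n*q[1],ST[1]+n*q[0]+k*q[1],q[2]]
print(proj(c,[W((-.126,-.05,.1365)),W((-.104,-.05,.1365)),W((-.066,-.05,.1365)),W((-.054,.03,.155))]))
E
```

```text
clock: 1.65
position: [0.5134, 0.0045, 0.3998]
eef_rot: [-180.0, -0.2, 167.9]
contact_force: [-0.2, 0.3, 0.6]
grip_width: 0.043
t 1.65 stand xy [-0.0813 -0.0657] z 0.3998 go cm [ 0.36  1.58 -0.02] roll 0.31 F [-0.2  0.3  0.6] w 0.043 rp [-179.96   -0.25]
[[304.92908769 154.77232262]
 [304.26755847 183.24105717]
 [303.17508834 229.15364736]
 [408.10554734 252.68870513]]
```

View pics/w1.png

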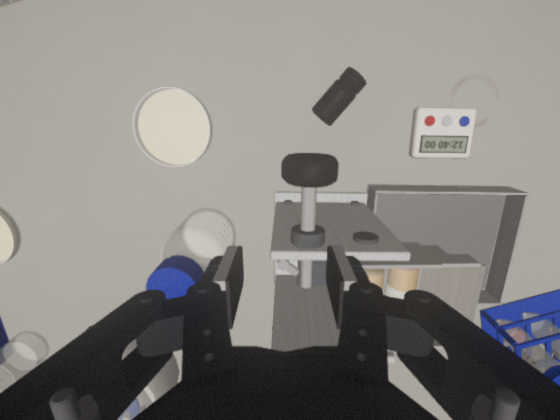

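```bash
python3 -m crank '[{"tx":0.4,"ty":1.6,"tz":0,"roll":0.3},{"tx":0,"ty":0,"tz":0,"roll":0},{"tx":0,"ty":0,"tz":0,"roll":0}]'
python3 - <<'E'
from h import *
togo((-.085,-.05),.40)
c=optics.get_calibration("wrist");cv2.imwrite("pics/w2.png",optics.grab_frame("wrist")[:,:,::-1])
a=cv2.imread("pics/w2.png")
def W(q):
    k,n=np.cos(ST[2]),np.sin(ST[2]);return [ST[0]+k*q[0]-n*q[1],ST[1]+n*q[0]+k*q[1],q[2]]
P=proj(c,[W((-.126,-.05,.1365)),W((-.104,-.05,.1365)),W((-.066,-.05,.1365)),W((-.054,.03,.155)),W((-.054,-.08,.155)),W((-.046,-.08,.155)),W((-.046,.03,.155))]);print(P)
for p in P: cv2.circle(a,(int(p[0]),int(p[1])),2,(0,0,255),-1)
cv2.imwrite("pics/w2c.png",cv2.resize(a[100:350,200:460],None,fx=2.3,fy=2.3))
E
```

```text
clock: 1.95
position: [0.5179, 0.0112, 0.3993]
eef_rot: [-179.7, 0.0, 167.0]
contact_force: [-0.1, 0.1, -1.1]
grip_width: 0.0428
t 1.95 stand xy [-0.0784 -0.0581] z 0.3993 go cm [ 0.67  0.81 -0.08] roll -0.55 F [-0.1  0.1 -1.1] w 0.0428 rp [-1.7966e+02  3.0000e-02]
[[295.92757797 149.03203073]
 [295.91169541 177.85125199]
 [295.87056085 224.26996344]
 [401.69647525 246.60524984]
 [257.0992702  247.73010208]
 [257.47554369 257.29652366]
 [400.62622351 256.17810474]]
```

View pics/w2c.png

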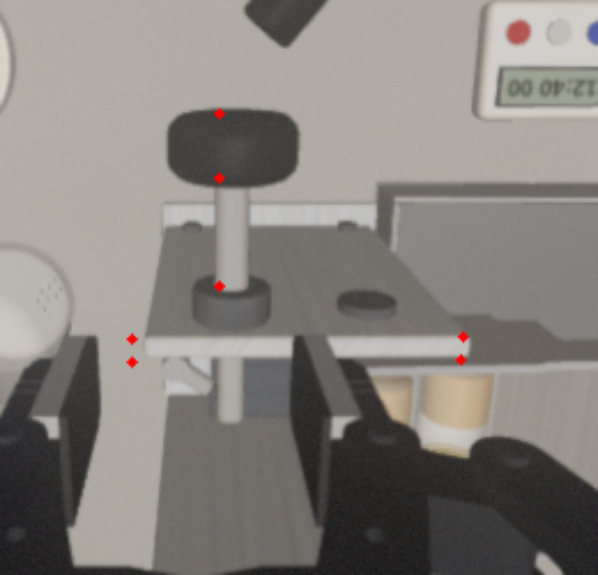

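```bash
python3 -m crank '[{"tx":0.6,"ty":1.1,"tz":0,"roll":-0.5},{"tx":0,"ty":0.3,"tz":2,"roll":0},{"tx":0,"ty":0,"tz":2,"roll":0},{"tx":0,"ty":0,"tz":1,"roll":0},{"tx":0,"ty":0,"tz":0,"roll":0}]'
python3 - <<'E'
from h import *
togo((-.084,-.0475),.29)
E
```

```text
clock: 2.42
position: [0.5125, 0.0321, 0.3489]
eef_rot: [-179.8, 0.1, 168.0]
contact_force: [-0.3, -0.5, 0.3]
grip_width: 0.0429
t 2.42 stand xy [-0.0882 -0.0389] z 0.3489 go cm [-0.4  -0.83  5.9 ] roll 0.39 F [-0.3 -0.5  0.3] w 0.0429 rp [-1.7976e+02  1.2000e-01]
```

```bash
python3 -m crank '[{"tx":-0.3,"ty":-0.8,"tz":0,"roll":0.4},{"tx":0,"ty":0,"tz":0,"roll":0},{"tx":0,"ty":0,"tz":0,"roll":0},{"tx":0,"ty":0,"tz":0,"roll":0}]'
python3 - <<'E'
from h import *
togo((-.084,-.0475),.29)
c=optics.get_calibration("wrist");cv2.imwrite("pics/w3.png",optics.grab_frame("wrist")[:,:,::-1])
E
```

```text
clock: 2.75
position: [0.513, 0.0254, 0.3504]
eef_rot: [-179.8, 0.1, 167.8]
contact_force: [-0.1, 0.8, 0.6]
grip_width: 0.043
t 2.75 stand xy [-0.0863 -0.0454] z 0.3504 go cm [-0.22 -0.19  6.05] roll 0.19 F [-0.1  0.8  0.6] w 0.043 rp [-1.7978e+02  1.2000e-01]
```

View pics/w3.png

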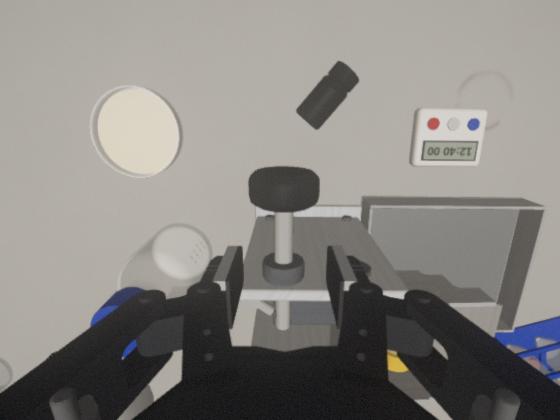

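```bash
python3 -m crank '[{"tx":-0.2,"ty":0,"tz":1.5,"roll":0.2},{"tx":0,"ty":0,"tz":1.5,"roll":0},{"tx":0,"ty":0,"tz":1.5,"roll":0},{"tx":0,"ty":0,"tz":1.4,"roll":0},{"tx":0,"ty":0,"tz":0,"roll":0},{"tx":0,"ty":0,"tz":0,"roll":0}]'
python3 - <<'E'
from h import *
togo((-.084,-.0475),.29)
c=optics.get_calibration("wrist");cv2.imwrite("pics/w4.png",optics.grab_frame("wrist")[:,:,::-1])
E
```

```text
clock: 3.3
position: [0.518, 0.0242, 0.2943]
eef_rot: [-179.9, 0.7, 167.5]
contact_force: [0.1, 0.4, -0.4]
grip_width: 0.0427
t 3.3 stand xy [-0.0811 -0.0455] z 0.2943 go cm [ 0.3  -0.2   0.43] roll -0.09 F [ 0.1  0.4 -0.4] w 0.0427 rp [-179.88    0.74]
```

View pics/w4.png

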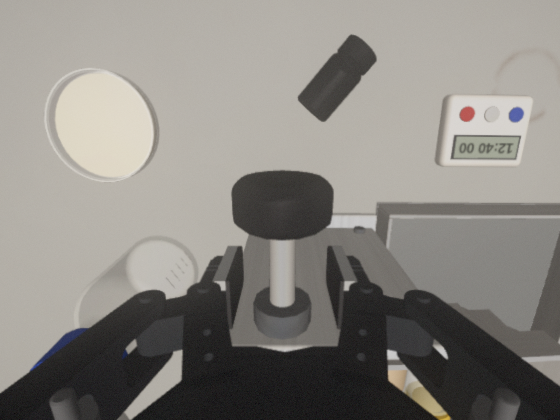

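```bash
python3 -m crank '[{"tx":0.2,"ty":0,"tz":0.3,"roll":0},{"tx":0,"ty":0,"tz":0,"roll":0},{"tx":0,"ty":0,"tz":0,"roll":0},{"tx":0,"ty":0,"tz":0,"roll":0}]' 0.55
python3 - <<'E'
from h import *
togo((-.114,-.0475),.29)
c=optics.get_calibration("wrist");cv2.imwrite("pics/w5.png",optics.grab_frame("wrist")[:,:,::-1])
E
```

```text
clock: 3.68
position: [0.517, 0.0245, 0.294]
eef_rot: [-179.9, 1.0, 167.5]
contact_force: [0.4, 0.5, -0.3]
grip_width: 0.0194
t 3.68 stand xy [-0.0822 -0.0454] z 0.294 go cm [ 3.19 -0.22  0.35] roll -0.09 F [ 0.4  0.5 -0.3] w 0.0194 rp [-179.92    1.01]
```

View pics/w5.png

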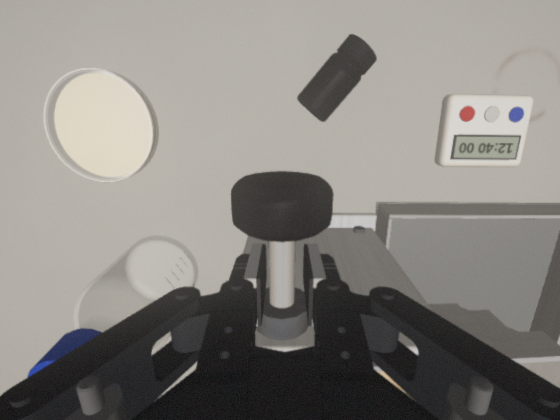

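```bash
python3 -m crank '[{"tx":0.8,"ty":0,"tz":0.2,"roll":0},{"tx":0.8,"ty":0,"tz":0,"roll":0},{"tx":0.8,"ty":0,"tz":0,"roll":0},{"tx":0.8,"ty":0,"tz":0,"roll":0}]'
python3 -c "
from h import *
togo((-.123,-.0475),.292)"
```

```text
clock: 4.07
position: [0.488, 0.0311, 0.2928]
eef_rot: [-180.0, 1.7, 167.5]
contact_force: [4.1, -0.7, -2.7]
grip_width: 0.0191
t 4.07 stand xy [-0.1119 -0.0452] z 0.2928 go cm [ 1.11 -0.23  0.05] roll -0.1 F [ 4.1 -0.7 -2.7] w 0.0191 rp [-179.97    1.73]
```

```bash
python3 -m crank '[{"tx":0.7,"ty":0,"tz":0,"roll":0},{"tx":0.5,"ty":0,"tz":0,"roll":0},{"tx":0,"ty":0,"tz":0,"roll":0}]'
python3 - <<'E'
from h import *
togo((-.123,-.0475),.292)
c=optics.get_calibration("wrist");cv2.imwrite("pics/w6.png",optics.grab_frame("wrist")[:,:,::-1])
E
```

```text
clock: 4.32
position: [0.4728, 0.0344, 0.2924]
eef_rot: [-180.0, 1.7, 167.5]
contact_force: [0.5, -1.0, -0.4]
grip_width: 0.0193
t 4.32 stand xy [-0.1275 -0.0452] z 0.2924 go cm [-0.45 -0.23  0.05] roll -0.08 F [ 0.5 -1.  -0.4] w 0.0193 rp [-179.96    1.67]
```

View pics/w6.png

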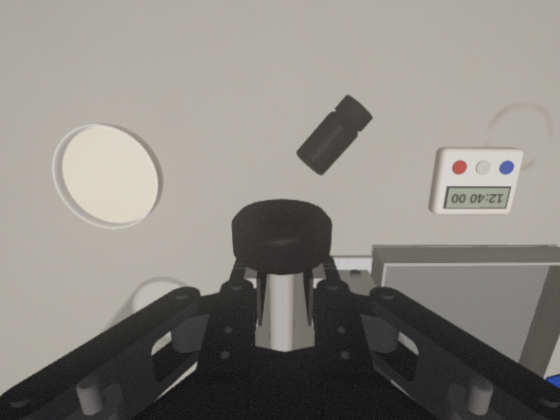

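```bash
python3 -m crank '[{"tx":0,"ty":0,"tz":0,"roll":0},{"tx":0,"ty":0,"tz":0,"roll":0},{"tx":0,"ty":0,"tz":0,"roll":0},{"tx":0,"ty":0,"tz":0,"roll":0},{"tx":0,"ty":0,"tz":0,"roll":0},{"tx":0,"ty":0,"tz":0,"roll":0},{"tx":0,"ty":0,"tz":0,"roll":0},{"tx":0,"ty":0,"tz":0,"roll":0}]'
python3 - <<'E'
from h import *
for n in("scene","top"): cv2.imwrite(f"pics/{n}1.png",optics.grab_frame(n)[:,:,::-1])
a=cv2.imread("pics/top1.png")[130:310,130:350];b=cv2.imread("pics/scene1.png")[130:310,150:350]
cv2.imwrite("pics/m1.png",np.vstack([cv2.resize(x,(400,320)) for x in(a,b)])[:600] if 0 else np.hstack([cv2.resize(x,(400,330),interpolation=cv2.INTER_CUBIC) for x in(a,b)]))
E
```

```text
clock: 5.03
position: [0.4731, 0.0344, 0.2922]
eef_rot: [-180.0, 1.6, 167.5]
contact_force: [0.4, -0.4, -0.8]
grip_width: 0.0195
```

View pics/m1.png

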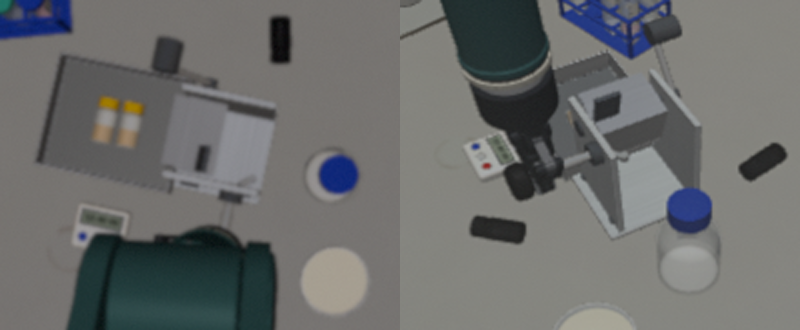

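```bash
cat >> h.py <<'E'
def tip(q,z,L=.173):
    s=read_state(); R=Ro.from_euler("xyz",s["eef_rot"],degrees=True).as_matrix()
    c,n=np.cos(ST[2]),np.sin(ST[2]); g=np.array([ST[0]+c*q[0]-n*q[1],ST[1]+n*q[0]+c*q[1],z])
    t=s["position"]+L*R[:,2]; loc=np.array([[c,n],[-n,c]])@(t[:2]-ST[:2])
    print("TIP stand",loc.round(4),t[2].round(4),"go cm",(R.T@(g-t)*100).round(2))
E
python3 -m crank '[{"tx":-0.4,"ty":-0.1,"tz":0,"roll":0},{"tx":0,"ty":0,"tz":0,"roll":0},{"tx":0,"ty":0,"tz":0,"roll":0}]' 0.2
python3 -c "
from h import *
togo((-.123,-.0475),.292);tip((.076,.1),.24)"
```

```text
clock: 5.38
position: [0.4772, 0.0324, 0.2923]
eef_rot: [-180.0, 1.6, 167.5]
contact_force: [0.4, -0.2, -0.4]
grip_width: 0.034
t 5.38 stand xy [-0.1228 -0.0463] z 0.2923 go cm [ 0.03 -0.12  0.03] roll -0.08 F [ 0.4 -0.2 -0.4] w 0.034 rp [-179.95    1.56]
TIP stand [-0.1181 -0.0465] 0.1194 go cm [-19.71  14.66 -11.54]
```

```bash
python3 -m crank '[{"tx":0,"ty":0,"tz":-2,"roll":0},{"tx":0,"ty":0,"tz":-2,"roll":0},{"tx":0,"ty":0,"tz":-2.5,"roll":0},{"tx":0,"ty":0,"tz":-3,"roll":0},{"tx":0,"ty":0,"tz":-3,"roll":0},{"tx":0,"ty":0,"tz":0,"roll":0}]'
python3 -c "
from h import *
togo((-.123,-.0475),.292);tip((.076,.1),.245)"
```

```text
clock: 5.88
position: [0.4732, 0.033, 0.4203]
eef_rot: [-179.9, 1.1, 167.5]
contact_force: [1.0, -0.2, 0.2]
grip_width: 0.0339
t 5.88 stand xy [-0.1267 -0.0466] z 0.4203 go cm [-0.12 -0.07 12.83] roll -0.11 F [ 1.  -0.2  0.2] w 0.0339 rp [-179.9     1.14]
TIP stand [-0.1233 -0.0469] 0.2473 go cm [-19.89  14.73   0.6 ]
```

```bash
python3 -m crank '[{"tx":-2.8,"ty":2.2,"tz":0,"roll":0},{"tx":-2.8,"ty":2.2,"tz":0,"roll":0},{"tx":-2.8,"ty":2.2,"tz":0,"roll":0},{"tx":-2.8,"ty":2.2,"tz":0,"roll":0},{"tx":-2.8,"ty":2.2,"tz":0,"roll":0},{"tx":-2.8,"ty":2.2,"tz":0,"roll":0},{"tx":-2.0,"ty":1.5,"tz":0,"roll":0},{"tx":0,"ty":0,"tz":0,"roll":0}]' 1
python3 - <<'E'
from h import *
togo((-.123,-.0475),.292);tip((.076,.1),.245)
for n in("scene","top","wrist"): cv2.imwrite(f"pics/{n}2.png",optics.grab_frame(n)[:,:,::-1])
T=optics.get_calibration("top")
a=cv2.imread("pics/top2.png")[130:310,130:350];b=cv2.imread("pics/scene2.png")[130:310,150:350]
cv2.imwrite("pics/m2.png",np.hstack([cv2.resize(x,(400,330),interpolation=cv2.INTER_CUBIC) for x in(a,b)]))
E
```

```text
clock: 6.55
position: [0.6944, 0.1399, 0.4224]
eef_rot: [-179.9, 1.2, 167.3]
contact_force: [0.5, 0.0, 0.8]
grip_width: 0.0002
t 6.55 stand xy [0.0662 0.1055] z 0.4224 go cm [ 19.12 -15.36  12.67] roll -0.25 F [0.5 0.  0.8] w 0.0002 rp [-179.89    1.21]
TIP stand [0.0699 0.1051] 0.2494 go cm [-0.61 -0.51  0.45]
```

View pics/m2.png

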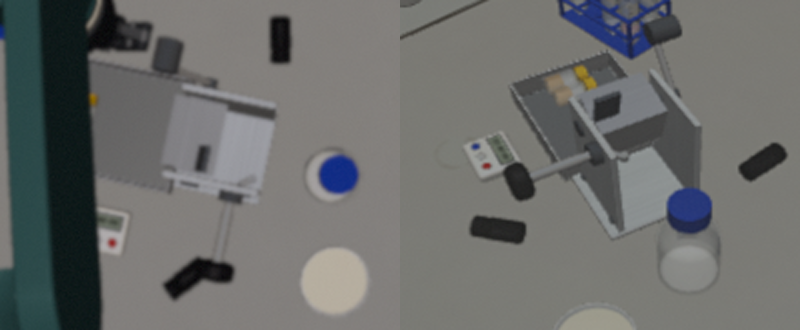

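View pics/wrist2.png

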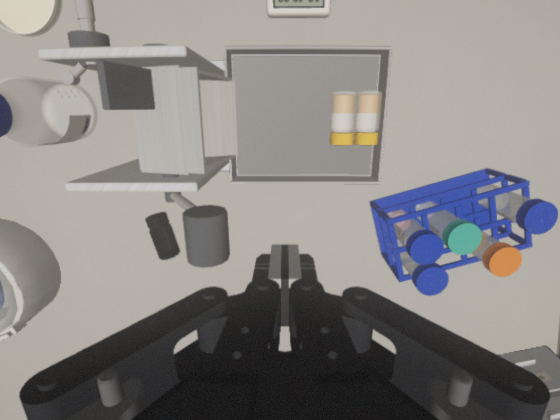

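```bash
python3 -m crank '[{"tx":-0.7,"ty":0,"tz":1.5,"roll":-0.2},{"tx":0,"ty":0,"tz":1.6,"roll":0},{"tx":0,"ty":0,"tz":1.6,"roll":0},{"tx":0,"ty":0,"tz":1.2,"roll":0},{"tx":0,"ty":0,"tz":0,"roll":0},{"tx":0,"ty":0,"tz":0,"roll":0}]'
python3 - <<'E'
from h import *
togo((-.123,-.0475),.292);tip((.076,-.015),.187)
for n in("top","wrist"): cv2.imwrite(f"pics/{n}3.png",optics.grab_frame(n)[:,:,::-1])
E
```

```text
clock: 7.2
position: [0.6929, 0.1313, 0.3589]
eef_rot: [-179.6, 0.8, 167.3]
contact_force: [-0.7, -1.1, 1.7]
grip_width: 0.0001
t 7.2 stand xy [0.0666 0.0968] z 0.3589 go cm [ 19.   -14.46   6.53] roll -0.22 F [-0.7 -1.1  1.7] w 0.0001 rp [-179.6     0.77]
TIP stand [0.069  0.0956] 0.1859 go cm [ -0.75 -11.05  -0.02]
```

View pics/wrist3.png

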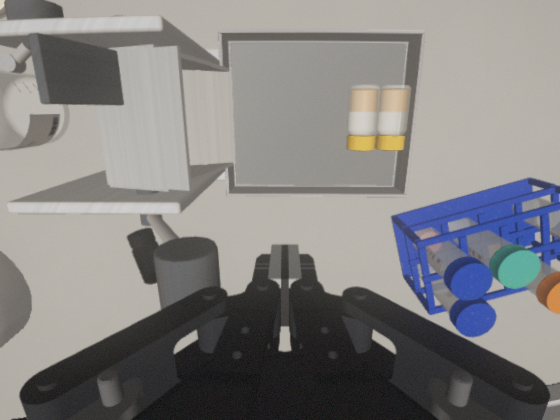

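```bash
python3 -m crank '[{"tx":-0.7,"ty":-0.3,"tz":0,"roll":0},{"tx":0,"ty":-1,"tz":0,"roll":0},{"tx":0,"ty":-1,"tz":0,"roll":0},{"tx":0,"ty":-1,"tz":0,"roll":0},{"tx":0,"ty":-1,"tz":0,"roll":0},{"tx":0,"ty":-1,"tz":0,"roll":0}]'
python3 - <<'E'
from h import *
togo((-.123,-.0475),.292);tip((.076,-.015),.187)
E
```

```text
clock: 7.8
position: [0.6917, 0.0797, 0.3701]
eef_rot: [179.4, 1.7, 167.5]
contact_force: [-0.3, 1.4, 0.3]
grip_width: -0.0001
t 7.8 stand xy [0.0765 0.0461] z 0.3701 go cm [20.17 -9.46  7.11] roll -0.09 F [-0.3  1.4  0.3] w -0.0001 rp [179.45   1.74]
TIP stand [0.0818 0.0478] 0.1972 go cm [ 0.6  -6.29  0.94]
```

```bash
python3 -m crank '[{"tx":0.2,"ty":0,"tz":0.8,"roll":0},{"tx":0,"ty":-0.6,"tz":0.1,"roll":0},{"tx":0,"ty":-0.8,"tz":0.1,"roll":0},{"tx":0,"ty":-0.8,"tz":0.1,"roll":0},{"tx":0,"ty":-0.8,"tz":0.1,"roll":0}]'
python3 - <<'E'
from h import *
togo((-.123,-.0475),.292);tip((.076,-.015),.187)
cv2.imwrite("pics/w7.png",optics.grab_frame("wrist")[:,:,::-1])
E
```

```text
clock: 8.22
position: [0.6822, 0.0456, 0.3568]
eef_rot: [179.6, 1.8, 167.4]
contact_force: [0.6, 0.7, 0.9]
grip_width: 0.0002
t 8.22 stand xy [0.0746 0.0108] z 0.3568 go cm [19.94 -5.93  5.83] roll -0.17 F [0.6 0.7 0.9] w 0.0002 rp [179.55   1.76]
TIP stand [0.08   0.0121] 0.1839 go cm [ 0.38 -2.71 -0.34]
```

View pics/w7.png

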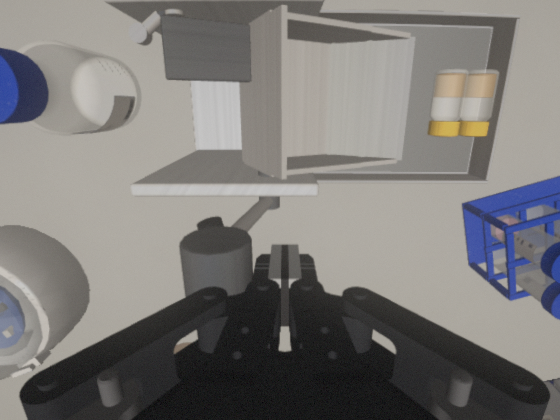

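```bash
python3 -m crank '[{"tx":0,"ty":-0.7,"tz":-0.2,"roll":0},{"tx":0,"ty":-0.7,"tz":0,"roll":0},{"tx":0,"ty":-0.7,"tz":0,"roll":0},{"tx":0,"ty":-0.4,"tz":0,"roll":0},{"tx":0,"ty":0,"tz":0,"roll":0},{"tx":0,"ty":0,"tz":0,"roll":0}]'
python3 - <<'E'
from h import *
togo((-.123,-.0475),.292);tip((.076,-.02),.187)
cv2.imwrite("pics/w8.png",optics.grab_frame("wrist")[:,:,::-1])
E
```

```text
clock: 8.77
position: [0.675, 0.0153, 0.3571]
eef_rot: [179.7, 1.6, 167.3]
contact_force: [-0.7, -0.8, 0.3]
grip_width: -0.0002
t 8.77 stand xy [ 0.0742 -0.0204] z 0.3571 go cm [19.87 -2.85  5.96] roll -0.31 F [-0.7 -0.8  0.3] w -0.0002 rp [179.71   1.55]
TIP stand [ 0.0788 -0.0195] 0.1842 go cm [ 0.28 -0.05 -0.29]
```

View pics/w8.png

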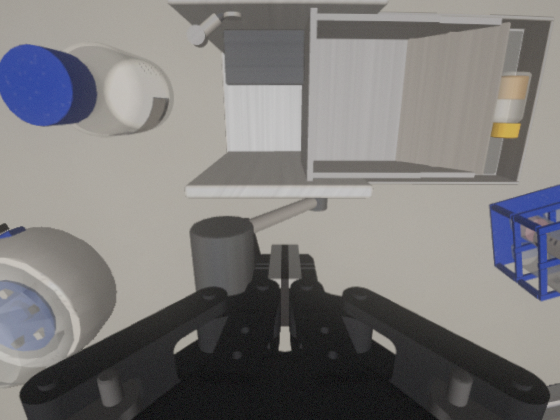

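```bash
python3 -m crank '[{"tx":0,"ty":0.5,"tz":-0.5,"roll":0},{"tx":0,"ty":0.3,"tz":-2,"roll":0},{"tx":0,"ty":0,"tz":-2,"roll":0},{"tx":0,"ty":0,"tz":-2,"roll":0},{"tx":0,"ty":0,"tz":0,"roll":-0.3},{"tx":0,"ty":0,"tz":0,"roll":0}]'
python3 - <<'E'
from h import *
togo((-.2,-.0475),.42);tip((-.2,-.047),.25)
for n in("scene","top","wrist"): cv2.imwrite(f"pics/{n}4.png",optics.grab_frame(n)[:,:,::-1])
a=cv2.imread("pics/top4.png")[130:310,130:350];b=cv2.imread("pics/scene4.png")[130:310,150:350]
cv2.imwrite("pics/m4.png",np.hstack([cv2.resize(x,(400,330),interpolation=cv2.INTER_CUBIC) for x in(a,b)]))
E
```

```text
clock: 9.32
position: [0.6753, 0.0272, 0.425]
eef_rot: [179.7, 1.4, 167.7]
contact_force: [-0.7, -0.3, -0.5]
grip_width: -0.0002
t 9.32 stand xy [ 0.0718 -0.0087] z 0.425 go cm [27.19 -3.81 -0.21] roll 0.15 F [-0.7 -0.3 -0.5] w -0.0002 rp [179.67   1.44]
TIP stand [ 0.0761 -0.0077] 0.252 go cm [27.62 -3.85 -0.51]
```

View pics/m4.png

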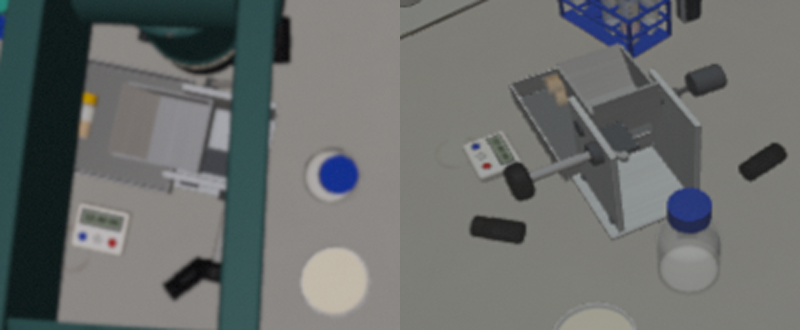

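View pics/wrist4.png

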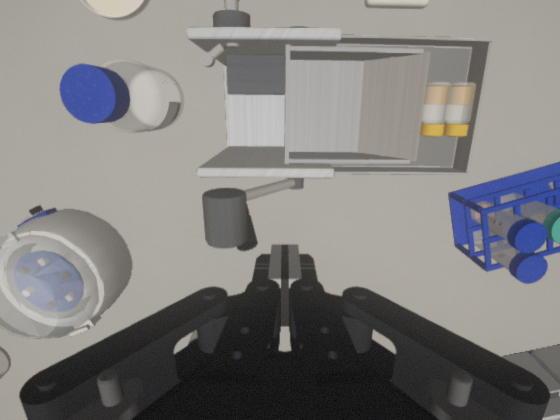

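```bash
python3 -m crank '[{"tx":3.3,"ty":-0.5,"tz":0,"roll":0},{"tx":3.3,"ty":-0.5,"tz":0,"roll":0},{"tx":3.3,"ty":-0.5,"tz":0,"roll":0},{"tx":3.3,"ty":-0.5,"tz":0,"roll":0},{"tx":3.3,"ty":-0.5,"tz":0,"roll":0},{"tx":3.3,"ty":-0.5,"tz":0,"roll":0},{"tx":3.3,"ty":-0.4,"tz":0,"roll":0},{"tx":3,"ty":0,"tz":0,"roll":0}]'
python3 - <<'E'
from h import *
togo((-.2,-.0475),.42);tip((-.2,-.047),.125)
E
```

```text
clock: 10.13
position: [0.4048, 0.0494, 0.4065]
eef_rot: [179.8, 0.7, 167.6]
contact_force: [-0.5, -0.3, 0.4]
grip_width: 0.0001
t 10.13 stand xy [-0.197  -0.0453] z 0.4065 go cm [ 0.28 -0.22 -1.36] roll -0.01 F [-0.5 -0.3  0.4] w 0.0001 rp [179.82   0.68]
TIP stand [-0.195  -0.0447] 0.2335 go cm [ 0.63 -0.26 10.84]
```

```bash
python3 -m crank '[{"tx":0,"ty":-0.1,"tz":2,"roll":0},{"tx":0,"ty":0,"tz":2,"roll":0},{"tx":0,"ty":0,"tz":2,"roll":0},{"tx":0,"ty":0,"tz":2,"roll":0},{"tx":0,"ty":0,"tz":1.5,"roll":0},{"tx":0,"ty":0,"tz":0.8,"roll":0},{"tx":0,"ty":0,"tz":0,"roll":0},{"tx":0,"ty":0,"tz":0,"roll":0}]'
python3 - <<'E'
from h import *
togo((-.2,-.0475),.42);tip((-.137,-.047),.125)
for n in("scene","wrist"): cv2.imwrite(f"pics/{n}5.png",optics.grab_frame(n)[:,:,::-1])
b=cv2.imread("pics/scene5.png")[130:310,150:350];w=cv2.imread("pics/wrist5.png")
cv2.imwrite("pics/m5.png",np.hstack([cv2.resize(x,(400,330),interpolation=cv2.INTER_CUBIC) for x in(w,b)]))
E
```

```text
clock: 10.8
position: [0.3916, 0.0502, 0.2948]
eef_rot: [179.9, -0.2, 167.6]
contact_force: [-0.3, 0.1, -0.6]
grip_width: -0.0001
t 10.8 stand xy [-0.2101 -0.0473] z 0.2948 go cm [-9.700e-01 -1.000e-02 -1.253e+01] roll 0.02 F [-0.3  0.1 -0.6] w -0.0001 rp [179.95  -0.19]
TIP stand [-0.2107 -0.0472] 0.1218 go cm [-7.37  0.01 -0.35]
```

View pics/m5.png

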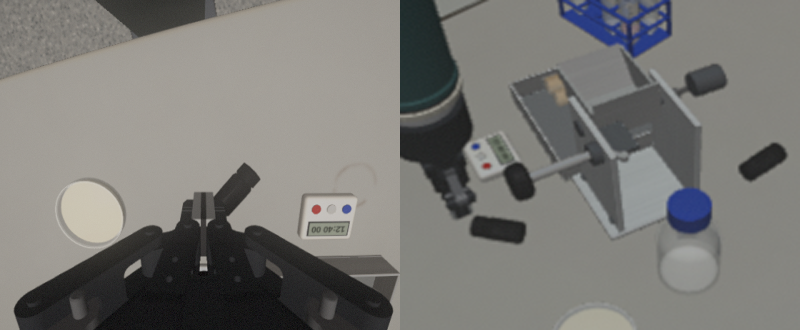

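```bash
python3 -m crank '[{"tx":-1,"ty":0,"tz":-0.2,"roll":0},{"tx":-1,"ty":0,"tz":0,"roll":0},{"tx":-1,"ty":0,"tz":0,"roll":0},{"tx":-0.8,"ty":0,"tz":0,"roll":0},{"tx":-0.8,"ty":0,"tz":0,"roll":0}]'
python3 - <<'E'
from h import *
togo((-.2,-.0475),.42);tip((-.137,-.047),.125)
E
```

```text
clock: 11.32
position: [0.4404, 0.0397, 0.2997]
eef_rot: [179.9, -0.0, 167.6]
contact_force: [-6.1, 2.7, 2.1]
grip_width: -0.0001
t 11.32 stand xy [-0.1603 -0.0471] z 0.2997 go cm [  3.98  -0.02 -12.03] roll 0.04 F [-6.1  2.7  2.1] w -0.0001 rp [ 1.7989e+02 -3.0000e-02]
TIP stand [-0.1604 -0.0468] 0.1267 go cm [-2.34 -0.03  0.17]
```

```bash
python3 -m crank '[{"tx":-0.7,"ty":0,"tz":0.1,"roll":0},{"tx":-0.7,"ty":0,"tz":0,"roll":0},{"tx":-0.6,"ty":0,"tz":0,"roll":0},{"tx":0,"ty":0,"tz":0,"roll":0}]'
python3 - <<'E'
from h import *
togo((-.2,-.0475),.42);tip((-.137,-.047),.125)
E
```

```text
clock: 11.65
position: [0.4634, 0.0344, 0.2986]
eef_rot: [179.9, -0.2, 167.6]
contact_force: [-2.2, 0.3, 0.9]
grip_width: -0.0002
t 11.65 stand xy [-0.1366 -0.0473] z 0.2986 go cm [  6.37  -0.   -12.12] roll -0.01 F [-2.2  0.3  0.9] w -0.0002 rp [179.9   -0.18]
TIP stand [-0.1372 -0.0469] 0.1256 go cm [-0.02 -0.01  0.06]
```

```bash
python3 -m crank '[{"tx":-0.4,"ty":0,"tz":0,"roll":0},{"tx":0,"ty":0,"tz":0,"roll":0}]'
python3 - <<'E'
from h import *
togo((-.2,-.0475),.42);tip((-.137,-.047),.125)
for n in("scene","wrist"): cv2.imwrite(f"pics/{n}6.png",optics.grab_frame(n)[:,:,::-1])
b=cv2.imread("pics/scene6.png")[130:310,150:350];w=cv2.imread("pics/wrist6.png")
cv2.imwrite("pics/m6.png",np.hstack([cv2.resize(x,(400,330),interpolation=cv2.INTER_CUBIC) for x in(w,b)]))
E
```

```text
clock: 11.82
position: [0.4643, 0.0341, 0.2977]
eef_rot: [179.9, -0.8, 167.5]
contact_force: [0.0, 0.2, -0.7]
grip_width: 0.0001
t 11.82 stand xy [-0.1357 -0.0474] z 0.2977 go cm [  6.6    0.   -12.14] roll -0.04 F [ 0.   0.2 -0.7] w 0.0001 rp [179.93  -0.82]
TIP stand [-0.1382 -0.0472] 0.1247 go cm [-0.12  0.02 -0.03]
```

View pics/m6.png

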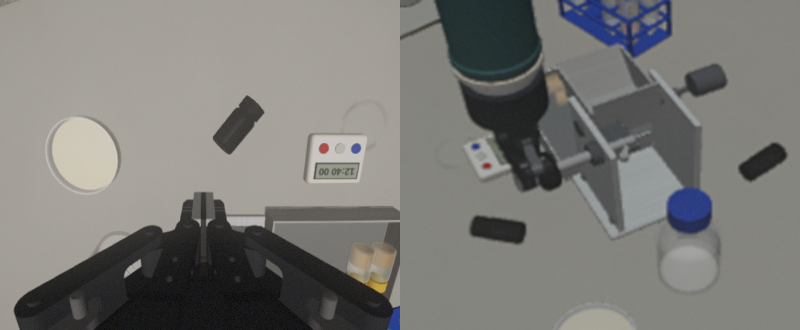

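```bash
python3 -m crank '[{"tx":-0.5,"ty":0,"tz":0,"roll":0},{"tx":-0.3,"ty":0,"tz":0,"roll":0}]'
python3 - <<'E'
from h import *
togo((-.2,-.0475),.42);tip((-.137,-.047),.125)
E
```

```text
clock: 12.08
position: [0.4669, 0.0334, 0.2966]
eef_rot: [180.0, -1.6, 167.5]
contact_force: [-7.2, 0.8, 3.8]
grip_width: 0.0002
t 12.08 stand xy [-0.133  -0.0475] z 0.2966 go cm [  7.03   0.   -12.15] roll -0.03 F [-7.2  0.8  3.8] w 0.0002 rp [179.97  -1.57]
TIP stand [-0.1378 -0.0474] 0.1237 go cm [-0.07  0.04 -0.13]
```

```bash
python3 -m crank '[{"tx":1.5,"ty":0,"tz":0,"roll":0},{"tx":2,"ty":0,"tz":0,"roll":0},{"tx":1.5,"ty":0,"tz":-1,"roll":0},{"tx":0,"ty":2,"tz":-3,"roll":0},{"tx":0,"ty":3,"tz":-3,"roll":0},{"tx":0,"ty":4,"tz":-3,"roll":0},{"tx":0,"ty":4,"tz":-1,"roll":0},{"tx":0,"ty":4,"tz":0,"roll":0}]'
python3 -m crank '[{"tx":0,"ty":4,"tz":0,"roll":0},{"tx":0,"ty":4,"tz":0,"roll":0},{"tx":0,"ty":4,"tz":0,"roll":0},{"tx":0,"ty":4,"tz":0,"roll":0},{"tx":0,"ty":0,"tz":0,"roll":0}]'
python3 - <<'E'
from h import *
for n in("scene","top"): cv2.imwrite(f"pics/{n}7.png",optics.grab_frame(n)[:,:,::-1])
a=cv2.imread("pics/top7.png")[130:310,130:350];b=cv2.imread("pics/scene7.png")[130:310,150:350]
cv2.imwrite("pics/m7.png",np.hstack([cv2.resize(x,(400,330),interpolation=cv2.INTER_CUBIC) for x in(a,b)]))
# before/after difference at stand region
for n,r in(("top",(slice(130,310),slice(130,350))),("scene",(slice(140,340),slice(160,360)))):
    print(n,cv2.absdiff(cv2.imread(f"pics/{n}0.png")[r],cv2.imread(f"pics/{n}7.png")[r]).max(2).mean())
T=optics.get_calibration("top")
# yellow caps, in pan frame approx (stand axes)
im=cv2.imread("pics/top7.png");h=cv2.cvtColor(im,cv2.COLOR_BGR2HSV)
m=cv2.inRange(h,(15,140,90),(32,255,255));m[:130]=0;m[310:]=0
k,_,st,ce=cv2.connectedComponentsWithStats(m)
c,s=np.cos(ST[2]),np.sin(ST[2])
for i in range(1,k):
    if st[i,4]>8:
        p=plane(T,*ce[i],.02);print(ce[i].round(1),"stand",(np.array([[c,s],[-s,c]])@(p[:2]-ST[:2])).round(3))
E
```

```text
clock: 12.75
position: [0.457, 0.2037, 0.4088]
eef_rot: [179.9, -1.0, 167.0]
contact_force: [1.0, -0.7, -0.7]
grip_width: -0.0004
clock: 13.17
position: [0.4973, 0.3725, 0.4152]
eef_rot: [179.0, -0.0, 167.2]
contact_force: [0.4, -0.2, 0.2]
grip_width: -0.0002
top 2.8005050505050506
scene 1.606925
[171.2 181.8] stand [0.024 0.185]
```

View pics/m7.png

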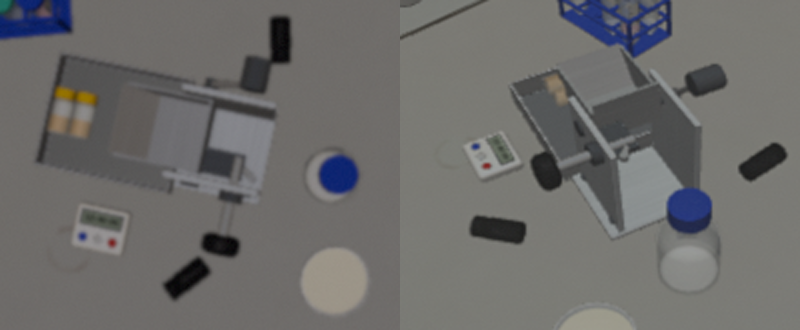

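Run:
```python
from h import *
for n,(x0,x1,y0,y1) in (("scene",(212,238,205,240)),("top",(240,264,255,272))):
    for k in (0,7):
        g=cv2.imread(f"pics/{n}{k}.png",0)[y0:y1,x0:x1]; ys,xs=np.nonzero(g<45); print(n,k,len(xs),xs.mean()+x0,ys.mean()+y0)
for n,(x0,x1,y0,y1) in (("top",(258,282,158,182)),):
    for k in (0,7):
        g=cv2.imread(f"pics/{n}{k}.png",0)[y0:y1,x0:x1]; ys,xs=np.nonzero(g<75); print("wt",k,len(xs),xs.mean()+x0,ys.mean()+y0)
```

```text
scene 0 203 222.935960591133 222.88669950738915
scene 7 203 222.92610837438423 222.86699507389162
top 0 179 250.9050279329609 263.20111731843576
top 7 178 250.96067415730337 263.2022471910112
wt 0 313 269.99680511182106 169.47923322683707
wt 7 306 270.83660130718954 169.76470588235293
```

```bash
python3 -c "
from cell import arm
print(arm.job_done())"
```

```text
the job is handed in; nothing more can be done
None
```

I emptied the tip bucket, swung it back upright, locked it again and handed the job in at about 13.3 s. No verdict was reported.

**What I did:** I hooked the fingers behind the knob head and pulled it out to its detent. The bucket tipped and both vials landed in the pan. I then pushed the counterweight back over with closed fingers and pushed the knob in until the force built up and it stopped moving.

**Last checks, before and after pictures:**
- **Knob:** it is within 0.1 px of its starting position in both the scene and top views, so it is home.
- **Counterweight:** it sits about 0.8 px (about 1.5 mm) from its starting position, on the upright side. That is roughly 0.02 rad of tilt, inside the 0.06 limit.
- **Vials:** both lie in the pan, near its far-left side. The colour mask merged the two caps into one blob, so I confirmed two separate vials by eye.
- **Bystanders:** the bottle, petri dish and timer look unmoved, and the arm is clear of everything.

**Disagreement:** the wrist camera put the knob shaft about 3 mm further left (+y) than the scene and top views did. I aimed between the two, and the fingers straddled the shaft without touching it.

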